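# Press the row of tube caps home and feed the sample rack into the reader

### The arm

A 6-joint arm with a two-finger parallel gripper is mounted at the origin on the work surface; the furniture and walls round the work are solid. World frame = base frame: x ahead of the robot, y to its left, z up, the work surface at z = 0. Lengths are in m, angles in rad, forces in N, time in s.
With the tool pointing down it reaches from about 0.25 to 0.725 m from the base axis. Payload 4 kg.
Tool frame: the origin (TCP) lies midway between the tips of the shut fingers; the grasp point (between the pads) lies 19 mm behind it; z points along the fingers, x is the direction in which the jaws open and shut, and the axes are right-handed (so a half turn about z gives the same grasp; the last joint's range is limited). The gripper opens to 85 mm and grips with 20 to 120 N. Pads are 22 mm wide; open, the fingers measure 114 mm over their backs; the gripper's body (76 mm by 85 mm) begins 54 mm behind the grasp point. The pads swing forward as they close: fully open they stand 13 mm farther back than shut.
Start: joints at [1.298, 0.241, 0.005, 1.335, 0, 1.571], TCP at [0.135, 0.482, 0.231] pointing down, gripper open.
Joint ranges: [-2.72, 2.72], [-1.05, 1.87], [-1.09, 1.28], [-1.99, 2.15], [-1.42, 1.44], [-3.14, 3.14]. Speed limits (rad/s): [2.79, 2.79, 3.14, 3.14, 3.14, 3.14].

### API

Orientations are given as a unit quaternion [x, y, z, w].
In Python, from workcell import bot gives the robot as it stands.
- The arm moves only by the tool drive_tool, never from a script. Its argument "rows" is text: rows parted by semicolons, each of 5 numbers parted by spaces: the finger opening in mm, from 0 to 85.4, then the shift along the tool's x, y, z in mm, then the turn about the tool's z in rad. A call has 1 to 12 rows; each row shifts and turns the commanded pose from where the row before left it, along the tool's axes as they then stand; what a row does not reach is not made up. A row lasts 1/10 s, in which the tool goes at most 50 mm and 8.59 degrees, less where a joint would pass 70% of its speed; a pose out of reach is approached as far as the arm can. A call is refused whole if a number of a shift passes 50 or a number of a turn 0.15, either way. A call with a gripper value outside its range is refused whole. The fingers move at their own pace and stop on an object; the grip force is fixed at half the most. Time passes only in rows, so rows that do not move let the fingers close. It gives the time, the measured TCP pose, the force and the opening at its end, in the units of the state.
- bot.get_obs(): the state, without advancing time (a new reading comes with each control period).
- bot.camera(name): name is "scene" or "top" or "wrist"; returns a dict with "image" (420x560x3 uint8, red, green, blue), "vertical_fov" (degrees; the focal length in pixels is half the picture's height over the tangent of half this angle, whatever the lens; pixels are square), "cx", "cy" (the principal point, pixels), "R" (3x3) and "t" (3): a world point X has camera coordinates R X + t; the wrist camera has in their place "tool_from_camera" (4x4, takes a point from camera to tool coordinates, whose origin is the TCP and whose axes are the tool frame's). Camera axes: x right, y down, z forward; pixel columns grow to the right and rows downward; lengths in m; the calibration is good to about 2 mm. A picture is of the moment at which its call begins: read the wrist's pose just before it. There is no depth.
- bot.job_done(): hands the job in, once; it reports no verdict.
The state is a dict: "clock": time; "joint_pos": joint angles; "joint_vel": joint speeds; "tau": joint torques, N m; "eef_pos": TCP position; "tool_rot": TCP orientation; "ft_force": force on the tool from outside, world axes, zero at the start; "ft_torque": the same for the moment, N m; "grip_width": finger opening in m.
Only numpy, scipy, OpenCV 4.12 (cv2) and the standard library are available. Lean on these libraries where they do the work, as an engineer would, in place of code of your own. Each camera call takes 0.05 s, during which the arm holds its last target. There are 200 camera calls.

### The job

The blood tubes in the pale blue rack stand too high to pass under the roof of the white rack reader. With the rack still outside the tunnel, go along the row of purple caps with your fingertips and press every tube fully home, then push the rack by its rear end along the lane until it is right up against the stop inside the tunnel. Only press and push, gently (the tubes are glass): lift neither the rack nor a tube, and leave everything else where it is.

Things in the scene. Friction and masses are not known exactly. Their poses are not given: they have to be found in the camera images.
- reader: White bench rack reader, fixed; base 100 x 290 mm, origin under its centre on the table, z up, y along the straight feed lane towards the tunnel. Lane: floor 12 mm above the table, two low cheeks 31 mm apart (tops 36 mm above the table), open above and at the -y end. Tunnel block: 100 mm wide, 150 mm tall, y = 65 to 145 mm, roof underside 114.5 mm above the table.
- tunnel_mouth (a point): Point on the lane floor at the tunnel's mouth (reader x 0, y 65 mm, 12 mm above the table); axes as the reader's.
- end_stop (a point): Point on the lane floor at the face of the rigid end stop inside the tunnel (reader x 0, y 137 mm); axes as the reader's.
- sample_rack: Pale blue rack, loose in the lane: 28 mm wide (x), 136 long (y, same way as the reader's y), 71 high, 0.35 to 0.55 kg with tubes. Origin: centre of its underside. Five places at y = 48, 24, 0, -24, -48 mm; the first four hold purple-capped blood tubes, the rearmost is empty. Slides on the lane floor under 2 to 4 N, 1.5 mm play a side.
- rack_lead_end (a point): Middle of the lower edge of the rack's leading face (rack y = +68 mm, z = 0), the one that meets the end stop.
- rack_push_end (a point): Point on the rack's flat rear end face (28 mm wide, solid), 48 mm above the rack's underside (60 mm above the table), rack y = -68 mm; its outward normal is the rack's -y.
- tube1 (a joint): How far blood tube 1 (rack y = 48 mm) stands proud of its seat, m: 0 = fully home on the bottom, grows upward. Spring clips hold it by friction: it slides down under about 3 N, stays where it is left, and at 0 meets a rubber cushion (about 6 N per mm more, 4 mm at most, springs back). It starts 5 to 13 mm proud.
- tube1_cap (a point): Centre of the top of blood tube 1's flat purple cap (15 mm across). When home it is 99 mm above the rack's underside (111 mm above the table), 28 mm above the rack's upper edge.
- tube2 (a joint): How far blood tube 2 (rack y = 24 mm) stands proud of its seat, m: 0 = fully home on the bottom, grows upward. Spring clips hold it by friction: it slides down under about 3 N, stays where it is left, and at 0 meets a rubber cushion (about 6 N per mm more, 4 mm at most, springs back). It starts 5 to 13 mm proud.
- tube2_cap (a point): Centre of the top of blood tube 2's flat purple cap (15 mm across). When home it is 99 mm above the rack's underside (111 mm above the table), 28 mm above the rack's upper edge.
- tube3 (a joint): How far blood tube 3 (rack y = 0 mm) stands proud of its seat, m: 0 = fully home on the bottom, grows upward. Spring clips hold it by friction: it slides down under about 3 N, stays where it is left, and at 0 meets a rubber cushion (about 6 N per mm more, 4 mm at most, springs back). It starts 5 to 13 mm proud.
- tube3_cap (a point): Centre of the top of blood tube 3's flat purple cap (15 mm across). When home it is 99 mm above the rack's underside (111 mm above the table), 28 mm above the rack's upper edge.
- tube4 (a joint): How far blood tube 4 (rack y = -24 mm) stands proud of its seat, m: 0 = fully home on the bottom, grows upward. Spring clips hold it by friction: it slides down under about 3 N, stays where it is left, and at 0 meets a rubber cushion (about 6 N per mm more, 4 mm at most, springs back). It starts 5 to 13 mm proud.
- tube4_cap (a point): Centre of the top of blood tube 4's flat purple cap (15 mm across). When home it is 99 mm above the rack's underside (111 mm above the table), 28 mm above the rack's upper edge.
- swab_stack: Stack of white gauze swabs, 46 x 60 x 28 mm, loose bystander; origin under its centre.
- tourniquet: Rolled blue tourniquet with a white buckle, 62 x 46 x 24 mm, loose bystander.
- steel_cup: Small steel cup, 66 mm across, 42 mm tall, loose bystander.
- marker_pen: Black marker pen, 126 mm long, 15 mm thick, lying, loose bystander.
- needle_cap: Turquoise needle cap, 34 mm long, 12 mm thick, lying, loose bystander.

How it is judged:
On the way:
1. all four tubes are pressed home while the rack is still outside the tunnel (value of joint each of tube1, tube2, tube3, tube4 below 0.002 m and y of rack_lead_end in the frame of tunnel_mouth below 0 m), for 0.2 s.
At the end, for the whole second after the job is handed in: All four tubes are home (within 2 mm), and the rack stands level and at rest on the lane floor, its leading end within 4 mm of the end stop inside the tunnel (value of joint each of tube1, tube2, tube3, tube4 below 0.002 m and y of rack_lead_end in the frame of end_stop above -0.004 m and z of sample_rack in the frame of reader below 0.015 m and angle between sample_rack's own z axis and vertical below 0.05 rad and linear speed of sample_rack below 0.01 m/s); the robot touches nothing.
It fails at once if the rack is lifted more than 10 mm off the lane floor or tipped (z of sample_rack in the frame of reader above 0.022 m or angle between sample_rack's own z axis and vertical above 0.2 rad).
It fails at once if a tube is pulled up instead of pressed (value of joint any of tube1, tube2, tube3, tube4 above 0.017 m).
It fails at once if the rack or its glass tubes are pressed or pushed with more than 40 N (contact force between the fingers and sample_rack above 40 N).
It fails at once if a bystander is moved more than 25 mm (distance of any of swab_stack, tourniquet, steel_cup, marker_pen, needle_cap from where it was at the start of the episode above 0.025 m).
It also fails if it takes over 48 s, if anything falls off the work surface, if the arm or the gripper's body presses on something with over 40 N, if the wrist force passes 120 N, or if a joint passes its speed limit or range.

## Working session

There is one attempt and no reset: what is moved stays moved. The work goes in short steps, Python scripts to look and compute and a tool call to move; the robot and the scene stay as the last step left them, time stands still between calls to the robot, and variables do not carry over. Pictures are saved under pics/ and viewed, about 8 in all and at most 12, crops included, and the job is handed in when it is done.

Besides the shell and the picture viewer there is one more tool, called after "Request:" as name(argument=value, ...) on one line, values as JSON. drive_tool: Moves the arm, as the interface text tells. Its arguments: {"type":"object","properties":{"rows":{"type":"string"}},"required":["rows"]}

```bash
mkdir -p pics; cat > h.py <<'E'
import numpy as np, cv2, json
from workcell import bot
def snap(n,f):
    c=bot.camera(n); cv2.imwrite('pics/'+f+'.png',c['image'][:,:,::-1]); np.save('pics/'+f+'.npy',c,allow_pickle=True); return c
def foc(c): return c['image'].shape[0]/2/np.tan(np.radians(c['vertical_fov'])/2)
def ray(c,u,v):
    d=np.array([(u-c['cx'])/foc(c),(v-c['cy'])/foc(c),1.]); R=np.array(c['R']);t=np.array(c['t'])
    return -R.T@t, R.T@d
def onplane(c,u,v,z):
    o,d=ray(c,u,v); return o+d*(z-o[2])/d[2]
def proj(c,X):
    p=np.array(c['R'])@np.array(X)+np.array(c['t']); return p[:2]/p[2]*foc(c)+[c['cx'],c['cy']]
def purple(img):
    hsv=cv2.cvtColor(img,cv2.COLOR_RGB2HSV)
    return cv2.inRange(hsv,(125,60,40),(160,255,255))
E
python3 - <<'E'
from h import *
for n in('top','scene'):
    c=snap(n,n+'1'); print(n,c['vertical_fov'],c['cx'],c['cy'],-np.array(c['R']).T@c['t'])
    k,l,s,ce=cv2.connectedComponentsWithStats(purple(c['image']))
    for i in range(1,k):
        if s[i,4]>15: print(s[i],ce[i])
o=bot.get_obs(); print(o)
a=cv2.imread('pics/top1.png');cv2.imwrite('pics/both.png',a)
E
```

```text
top 50.95444224515202 275.46959064404246 210.44900012161693 [ 0.31577723 -0.21322339  0.92306082]
[525 144   8   8  40] [528.6   147.375]
[527 164   9   9  51] [531.21568627 167.76470588]
[529 185   9   7  48] [533.20833333 188.04166667]
[249 194   8   9  57] [252.50877193 197.77192982]
[262 195   8   8  56] [265.5        198.71428571]
[275 196   8   9  55] [278.50909091 199.69090909]
[287 198   8   9  53] [290.69811321 201.69811321]
[530 206  10   7  51] [534.98039216 208.96078431]
[533 227  10   8  58] [537.75862069 230.62068966]
[533 249  12   8  59] [539.3559322  252.55932203]
scene 51.00837249984646 272.9136208267009 206.73527740714476 [0.00915457 0.20689135 0.67969785]
[430  83   7  10  39] [432.82051282  87.69230769]
[436  86   7   9  39] [438.97435897  90.25641026]
[423  93   6   9  40] [425.25  96.9 ]
[428  95   8  10  51] [431.21568627  99.68627451]
[401  96   6  10  45] [403.4        100.55555556]
[440  96   7  10  48] [442.625      100.79166667]
[455  96   7   9  40] [458.275  99.825]
[462  99   7   9  44] [464.93181818 103.09090909]
[414 102   7  10  44] [416.52272727 10
[... 583 characters left out ...]
085]
{'clock': 0.1, 'joint_pos': array([1.29798824e+00, 2.41362284e-01, 3.84452868e-03, 1.33522968e+00,
       3.09950326e-05, 1.57079605e+00]), 'joint_vel': array([ 2.09075116e-03, -1.64393687e-03,  2.49333393e-03,  4.50938470e-04,
       -3.58842636e-05, -3.15488833e-04]), 'tau': array([ 3.41242203e-04, -3.73138940e+01,  2.53009379e+01,  1.08522788e-02,
        1.32668829e-04,  8.44123917e-06]), 'eef_pos': array([0.13455167, 0.48094815, 0.23048419]), 'tool_rot': array([ 7.96691688e-01,  6.04385143e-01, -7.86583975e-04,  5.77264606e-04]), 'ft_force': array([ 0.51021823,  0.39240614, -0.27999934]), 'ft_torque': array([-0.01743562, -0.02029168, -0.03848352]), 'grip_width': 0.0850340763041717}
```

View pics/top1.png

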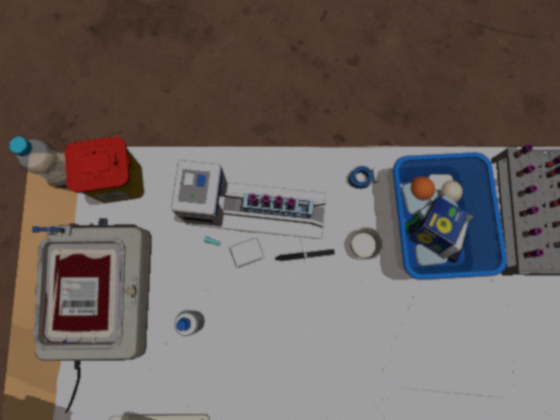

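View pics/scene1.png

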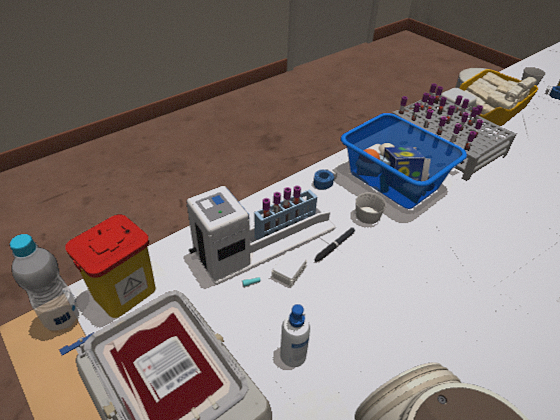

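```bash
python3 - <<'E'
from h import *
T=np.load('pics/top1.npy',allow_pickle=True).item();S=np.load('pics/scene1.npy',allow_pickle=True).item()
top=[(252.5,197.8),(265.5,198.7),(278.5,199.7),(290.7,201.7)]
sc=[(266.25,203.7),(276.75,197.4),(287.2,192.9),(296.8,191.3)]
for perm in (sc,sc[::-1]):
  for a,b in zip(top,perm):
    o1,d1=ray(T,*a);o2,d2=ray(S,*b)
    A=np.stack([d1,-d2],1);x=np.linalg.lstsq(A,o2-o1,rcond=None)[0]
    p,q=o1+d1*x[0],o2+d2*x[1];print(((p+q)/2).round(4),np.linalg.norm(p-q).round(4))
for a in top: print(onplane(T,*a,.118).round(4))
E
```

```text
[ 0.5014 -0.1832  0.1055] 0.0031
[ 0.4989 -0.2077  0.1102] 0.0022
[ 0.4967 -0.2323  0.1104] 0.0024
[ 0.4941 -0.2556  0.1041] 0.0024
[ 0.4685 -0.1991  0.1621] 0.0504
[ 0.4875 -0.2131  0.1302] 0.0191
[ 0.5081 -0.2269  0.0905] 0.0156
[ 0.5264 -0.2389  0.0495] 0.0536
[ 0.4998 -0.1827  0.118 ]
[ 0.498 -0.207  0.118]
[ 0.4959 -0.2314  0.118 ]
[ 0.492  -0.2542  0.118 ]
```

The top view shows the rack in the lane: caps at columns 252–291, row ~199, and the tunnel on the left at about (198,190), towards world +y. The bystanders lie on the near side (rows 240–256) and at (360,177) and (363,245). The scene view agrees with this. Next I turn the tool so its y axis runs along the lane and shut the fingers.

Request:
drive_tool(rows="0 0 0 -10 0.139;0 0 0 -10 0.139;0 0 0 -10 0.139;0 0 0 -10 0.139;0 0 0 -10 0.139;0 0 0 0 0.139;0 0 0 0 0.139;0 0 0 0 0.139;0 0 0 0 0.139;0 0 0 0 0.139")

```text
clock: 1.1
eef_pos: [0.1346, 0.4812, 0.2808]
tool_rot: [0.999, -0.049, -0.0, 0.001]
ft_force: [-0.0, 0.0, 0.3]
grip_width: 0.0003
```

```bash
cat >> h.py <<'E'
from scipy.spatial.transform import Rotation as Ro
def pose():
    o=bot.get_obs(); return o,np.array(o['eef_pos']),Ro.from_quat(o['tool_rot']).as_matrix()
def to(X):
    o,p,R=pose(); return (R.T@(np.array(X)-p)*1000).round(1)
E
python3 - <<'E'
from h import *
o,p,R=pose();print(p,R.round(3),o['grip_width'],to([.45,-.22,.28]),o['clock'])
E
```

```text
[0.13463619 0.48120664 0.28076503] [[ 0.995 -0.098 -0.   ]
 [-0.098 -0.995 -0.001]
 [-0.     0.001 -1.   ]] 0.0002803990943966912 [382.3 667.1   1.5] 1.1
```

Request:
drive_tool(rows="0 27 44 0 0;0 27 44 0 0;0 27 44 0 0;0 27 44 0 0;0 27 44 0 0;0 27 44 0 0;0 27 44 0 0;0 27 44 0 0;0 27 44 0 0;0 27 44 0 0;0 27 44 0 0;0 27 44 0 0")

```text
clock: 2.3
eef_pos: [0.4004, -0.0587, 0.2812]
tool_rot: [0.999, -0.046, 0.0, -0.0]
ft_force: [1.3, 0.7, 0.6]
grip_width: -0.0002
```

Request:
drive_tool(rows="0 27 44 0 0;0 27 44 0 0;0 4 44 0 0;0 0 10 0 0;0 0 0 0 0;0 0 0 0 0")

```text
clock: 2.9
eef_pos: [0.443, -0.1995, 0.281]
tool_rot: [0.999, -0.046, -0.0, -0.001]
ft_force: [0.2, -0.9, -0.1]
grip_width: -0.0001
```

```bash
python3 - <<'E'
from h import *
o,p,R=pose();print(p,R.round(3),o['clock'])
c=snap('wrist','w1');print(c['tool_from_camera'],c['vertical_fov'],c['cx'],c['cy'])
E
```

```text
[ 0.44303663 -0.19953848  0.28101413] [[ 0.996 -0.092 -0.001]
 [-0.092 -0.996  0.001]
 [-0.001 -0.001 -1.   ]] 2.9
[[ 9.99999937e-01  3.21026040e-04  1.49356097e-04 -6.53181494e-04]
 [-3.48760231e-04  9.65855095e-01  2.59082640e-01 -6.57736294e-02]
 [-6.10840737e-05 -2.59082676e-01  9.65855146e-01 -1.42584605e-01]
 [ 0.00000000e+00  0.00000000e+00  0.00000000e+00  1.00000000e+00]] 65.91555389360383 279.6677402922759 207.69225492846977
```

View pics/w1.png

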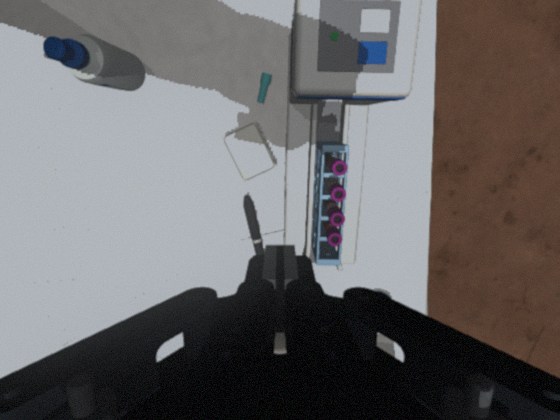

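The wrist view shows the rack top at columns 317–348, rows 146–264, with caps at about (340,168), (339,193), (337,218) and (335,239). The tunnel front is at row ~98.

```bash
cat >> h.py <<'E'
def wcam(c,p,R):
    M=np.eye(4);M[:3,:3]=R;M[:3,3]=p;M=M@np.array(c['tool_from_camera']);W=np.linalg.inv(M)
    c['R'],c['t']=W[:3,:3],W[:3,3];return c
E
python3 - <<'E'
from h import *
o,p,R=pose();c=wcam(np.load('pics/w1.npy',allow_pickle=True).item(),p,R)
im=c['image'];hsv=cv2.cvtColor(im,cv2.COLOR_RGB2HSV)
k,l,s,ce=cv2.connectedComponentsWithStats(purple(im))
for i in range(1,k):
    if s[i,4]>30: print('cap',s[i],ce[i].round(1),onplane(c,*ce[i],.12).round(4))
m=cv2.inRange(hsv,(90,50,60),(118,255,255));m[:130]=0;m[280:]=0;m[:,:300]=0;m[:,365:]=0
m=cv2.morphologyEx(m,cv2.MORPH_CLOSE,np.ones((5,5)))
cn=max(cv2.findContours(m,0,2)[0],key=cv2.contourArea);r=cv2.minAreaRect(cn);print(r)
B=cv2.boxPoints(r);P=[onplane(c,*b,.083) for b in B];print(B.round(1),np.round(P,4))
# cheek/lane edges: gradient profiles
g=cv2.cvtColor(im,cv2.COLOR_RGB2GRAY)
for v in(115,130,150,200,250): print(v,[(u,int(g[v,u])) for u in range(280,375,3)])
E
python3 -c "
import cv2
a=cv2.imread('pics/w1.png')[85:285,265:415];cv2.imwrite('pics/w1c.png',cv2.resize(a,None,fx=3,fy=3,interpolation=cv2.INTER_CUBIC))"
```

```text
cap [329 159  18  17 189] [337.8 166.8] [ 0.4991 -0.1799  0.12  ]
cap [328 184  18  18 196] [337.2 192.9] [ 0.4974 -0.205   0.12  ]
cap [325 206  20  41 401] [334.7 226.7] [ 0.4934 -0.2388  0.12  ]
((329.3653564453125, 202.69326782226562), (32.15982437133789, 123.79536437988281), 2.862405300140381)
[[310.2 263.7]
 [316.4 140.1]
 [348.5 141.7]
 [342.3 265.3]] [[ 0.469  -0.2936  0.083 ]
 [ 0.4845 -0.156   0.083 ]
 [ 0.5174 -0.1606  0.083 ]
 [ 0.5054 -0.2989  0.083 ]]
115 [(280, 120), (283, 119), (286, 113), (289, 109), (292, 119), (295, 119), (298, 118), (301, 116), (304, 102), (307, 99), (310, 78), (313, 85), (316, 92), (319, 61), (322, 94), (325, 86), (328, 80), (331, 61), (334, 78), (337, 109), (340, 90), (343, 70), (346, 176), (349, 154), (352, 178), (355, 176), (358, 177), (361, 179), (364, 179), (367, 161), (370, 177), (373, 179)]
130 [(280, 124), (283, 121), (286, 103), (289, 114), (292, 119), (295, 120), (298, 119), (301, 118), (304, 120), (307, 121), (310, 76), (313, 116), (316, 79), (319, 74), (322, 72), (325, 70), (328, 73), (331, 76), (334, 83), (337, 115), (340, 73), (343,
[... 559 characters left out ...]
 (292, 180), (295, 182), (298, 179), (301, 178), (304, 179), (307, 98), (310, 173), (313, 116), (316, 85), (319, 84), (322, 82), (325, 53), (328, 45), (331, 43), (334, 64), (337, 79), (340, 83), (343, 119), (346, 176), (349, 182), (352, 180), (355, 178), (358, 178), (361, 170), (364, 181), (367, 178), (370, 180), (373, 180)]
250 [(280, 38), (283, 48), (286, 51), (289, 52), (292, 55), (295, 153), (298, 178), (301, 177), (304, 70), (307, 164), (310, 132), (313, 56), (316, 72), (319, 91), (322, 49), (325, 54), (328, 49), (331, 48), (334, 49), (337, 80), (340, 138), (343, 179), (346, 178), (349, 181), (352, 180), (355, 158), (358, 180), (361, 180), (364, 180), (367, 182), (370, 177), (373, 181)]
```

View pics/w1c.png

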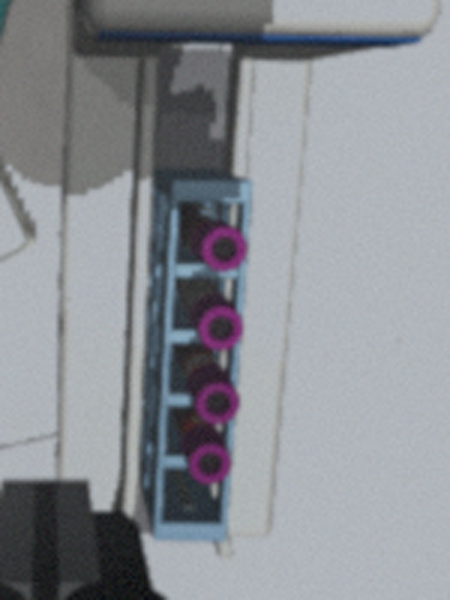

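```bash
python3 - <<'E'
from h import *
o,p,R=pose();c=wcam(np.load('pics/w1.npy',allow_pickle=True).item(),p,R)
f=lambda u,v,z:onplane(c,265+u/3,85+v/3,z)
for n,a,b,z in(('rackR',(250,185),(226,535),.083),('rackL',(175,190),(163,525),.083),('baseR',(308,65),(270,530),.012),('baseL',(67,100),(60,470),.012),('cheekRtop',(247,65),(243,175),.036),('cheekL',(138,100),(124,480),.036)):
    A,B=f(*a,z),f(*b,z);d=A-B;print(n,A.round(4),B.round(4),'ang',np.arctan2(d[0],d[1]).round(4))
for a in((223,248),(220,327),(217,403),(209,463)): print(f(*a,.118).round(4))
print('lead',f(212,180,.083),'rear',f(196,538,.083),'tunnel front top', f(250,40,.15))
E
```

```text
rackR [ 0.5171 -0.1656  0.083 ] [ 0.5033 -0.2962  0.083 ] ang 0.1052
rackL [ 0.4911 -0.165   0.083 ] [ 0.4796 -0.2899  0.083 ] ang 0.0919
baseR [ 0.5564 -0.1265  0.012 ] [ 0.5349 -0.3294  0.012 ] ang 0.1057
baseL [ 0.4581 -0.1313  0.012 ] [ 0.4414 -0.2915  0.012 ] ang 0.1039
cheekRtop [ 0.527  -0.1248  0.036 ] [ 0.5239 -0.1659  0.036 ] ang 0.0745
cheekL [ 0.4847 -0.1339  0.036 ] [ 0.4686 -0.2893  0.036 ] ang 0.1036
[ 0.5008 -0.1812  0.118 ]
[ 0.4988 -0.2066  0.118 ]
[ 0.4967 -0.2321  0.118 ]
[ 0.4931 -0.2529  0.118 ]
lead [ 0.50405452 -0.16275222  0.083     ] rear [ 0.49183785 -0.29643428  0.083     ] tunnel front top [ 0.50496549 -0.12107833  0.15      ]
```

```bash
python3 - <<'E'
from h import *
print(to([.502,-.182,.15]))
E
```

```text
[ 57.1 -22.3 131.3]
```

Request:
drive_tool(rows="0 29 -11 0 0;0 28 -11 40 0;0 0 0 40 0;0 0 0 35 0.012;0 0 0 16 0;0 0 0 0 0;0 0 0 0 0")

```text
clock: 3.65
eef_pos: [0.5026, -0.1825, 0.1512]
tool_rot: [0.999, -0.051, 0.0, 0.0]
ft_force: [0.9, -0.3, 0.6]
grip_width: 0.0003
```

```bash
python3 - <<'E'
from h import *
print(pose()[0]['joint_pos'],[to(x+[.13]).tolist() for x in ([.502,-.182],[.4995,-.2058],[.497,-.2297],[.4943,-.2536])])
c=snap('wrist','w2')
E
```

```text
[-3.48304837e-01  3.55346061e-01 -5.01849248e-02  1.16454842e+00
  1.65455100e-04  1.32436755e+00] [[-0.7, -0.4, 21.2], [-0.8, 23.5, 21.2], [-0.8, 47.6, 21.2], [-1.1, 71.6, 21.2]]
```

View pics/w2.png

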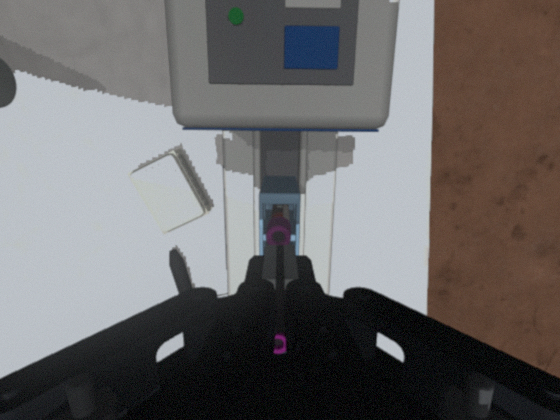

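The finger line (col 280) is on the cap (col 279, row 237) and centred in the lane. Now I press tube 1.

Request:
drive_tool(rows="0 0 -1 14 0;0 0 0 8 0;0 0 0 5 0;0 0 0 5 0;0 0 0 5 0;0 0 0 2 0;0 0 0 1 0;0 0 0 0 0;0 0 0 0 0")

```text
clock: 4.6
eef_pos: [0.5026, -0.1829, 0.1106]
tool_rot: [0.999, -0.052, 0.0, 0.0]
ft_force: [1.0, 0.2, 2.2]
grip_width: -0.0002
```

Request:
drive_tool(rows="0 0 0 1 0;0 0 0 0 0;0 0 0 0 0")

```text
clock: 4.9
eef_pos: [0.5028, -0.1829, 0.11]
tool_rot: [0.999, -0.052, 0.001, 0.0]
ft_force: [0.4, -0.2, 5.1]
grip_width: -0.0
```

Request:
drive_tool(rows="0 0 0 1 0;0 0 0 0 0;0 0 0 0 0")

```text
clock: 5.2
eef_pos: [0.503, -0.183, 0.1095]
tool_rot: [0.999, -0.052, 0.001, 0.0]
ft_force: [-0.6, 0.1, 7.4]
grip_width: -0.0002
```

Request:
drive_tool(rows="0 0 0 -15 0;0 0 0 -10 0;0 0 24 0 0;0 0 0 8 0;0 0 0 5 0;0 0 0 4 0;0 0 0 4 0;0 0 0 3 0;0 0 0 1 0;0 0 0 0 0;0 0 0 0 0;0 0 0 0 0")

```text
clock: 6.4
eef_pos: [0.5004, -0.2067, 0.1095]
tool_rot: [0.999, -0.052, 0.001, 0.0]
ft_force: [-1.4, -0.5, 7.4]
grip_width: 0.0003
```

Request:
drive_tool(rows="0 0 0 -15 0;0 0 0 -10 0;0 0 24 0 0;0 0 0 8 0;0 0 0 5 0;0 0 0 4 0;0 0 0 4 0;0 0 0 3 0;0 0 0 1 0;0 0 0 0 0;0 0 0 0 0;0 0 0 0 0")

```text
clock: 7.6
eef_pos: [0.4979, -0.2304, 0.1095]
tool_rot: [0.999, -0.052, 0.001, 0.0]
ft_force: [-0.7, -1.2, 7.6]
grip_width: -0.0
```

Request:
drive_tool(rows="0 0 0 -15 0;0 0 0 -10 0;0 -1 24 0 0;0 0 0 8 0;0 0 0 5 0;0 0 0 4 0;0 0 0 4 0;0 0 0 3 0;0 0 0 1 0;0 0 0 0 0;0 0 0 0 0;0 0 0 0 0")

```text
clock: 8.8
eef_pos: [0.4945, -0.2539, 0.1096]
tool_rot: [0.999, -0.052, 0.001, 0.0]
ft_force: [-1.8, 1.7, 6.9]
grip_width: -0.0
```

Request:
drive_tool(rows="0 0 0 -20 0;0 0 0 -20 0;0 0 45 0 0;0 0 45 0 0;0 0 0 0 0;0 0 0 0 0")

```text
clock: 9.4
eef_pos: [0.484, -0.3442, 0.1476]
tool_rot: [0.999, -0.053, -0.0, -0.001]
ft_force: [-0.0, 1.1, 0.3]
grip_width: -0.0003
```

```bash
python3 - <<'E'
from h import *
o,p,R=pose();print(p,o['clock'])
c=snap('wrist','w3');s=snap('scene','scene2')
a=c['image'][:,:,::-1][40:290,180:380];b=s['image'][:,:,::-1][160:260,200:340]
a=cv2.resize(a,(400,500));b=cv2.resize(b,(400,286))
b=np.vstack([b,np.zeros((214,400,3),np.uint8)]);cv2.imwrite('pics/v3.png',np.hstack([a,b]))
E
```

```text
[ 0.48401784 -0.34419879  0.14755187] 9.4
```

View pics/v3.png

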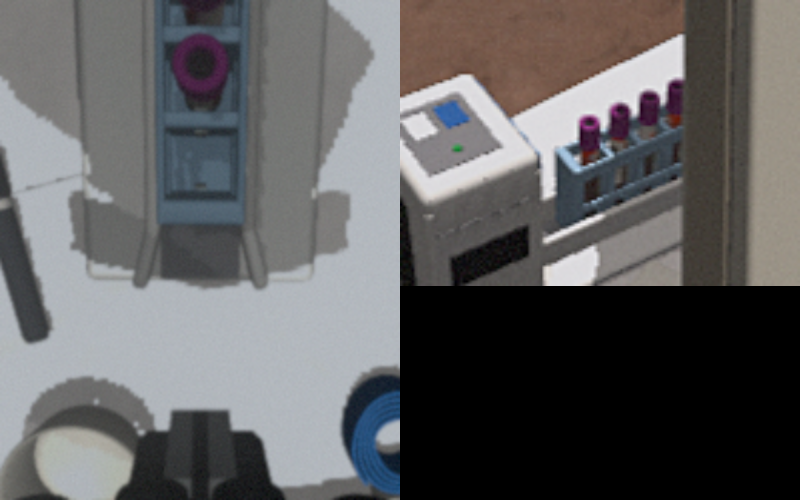

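The rack rear edge (crop row 222) is about 47 mm ahead of the TCP and centred (col 201). The scene crop shows the caps level. I descend behind the rack and approach it.

Request:
drive_tool(rows="0 0 0 40 0;0 0 0 30 0;0 0 0 15 0;0 0 -12 0 0;0 0 -12 0 0;0 0 -4 0 0;0 0 -3 0 0;0 0 -3 0 0;0 0 -3 0 0;0 0 -3 0 0;0 0 -3 0 0")

```text
clock: 10.6
eef_pos: [0.4898, -0.3034, 0.0646]
tool_rot: [0.999, -0.053, 0.001, 0.002]
ft_force: [-1.0, -4.5, 2.7]
grip_width: -0.0
```

Request:
drive_tool(rows="0 0 -4 0 0;0 0 -5 0 0;0 0 -5 0 0;0 0 -5 0 0;0 0 -5 0 0;0 0 -5 0 0;0 0 -5 0 0;0 0 -5 0 0;0 0 -5 0 0;0 0 -5 0 0;0 0 -5 0 0;0 0 -5 0 0")

```text
clock: 11.8
eef_pos: [0.4959, -0.2448, 0.0646]
tool_rot: [0.999, -0.053, 0.001, 0.002]
ft_force: [-0.9, -5.6, 2.2]
grip_width: 0.0001
```

Request:
drive_tool(rows="0 0 -5 0 0;0 0 -5 0 0;0 0 -5 0 0;0 0 -5 0 0;0 0 -5 0 0;0 0 -4 0 0;0 0 -3 0 0;0 0 -2 0 0;0 0 0 0 0")

```text
clock: 12.7
eef_pos: [0.4999, -0.2113, 0.0651]
tool_rot: [0.999, -0.053, 0.002, 0.003]
ft_force: [-0.8, -6.5, 3.9]
grip_width: -0.0001
```

Request:
drive_tool(rows="0 0 -2 0 0;0 0 -2 0 0;0 0 -2 0 0;0 0 -2 0 0;0 0 -2 0 0")

```text
clock: 13.2
eef_pos: [0.5009, -0.2017, 0.0651]
tool_rot: [0.999, -0.053, 0.002, 0.003]
ft_force: [-0.5, -7.7, 4.4]
grip_width: 0.0002
```

Request:
drive_tool(rows="0 0 -2 0 0;0 0 -1 0 0;0 0 -1 0 0;0 0 0 0 0")

```text
clock: 13.6
eef_pos: [0.5013, -0.1975, 0.065]
tool_rot: [0.999, -0.053, 0.002, 0.003]
ft_force: [-0.8, -6.9, 4.4]
grip_width: -0.0
```

Request:
drive_tool(rows="0 0 -1 0 0;0 0 -1 0 0;0 0 -1 0 0;0 0 0 0 0")

```text
clock: 14.0
eef_pos: [0.5015, -0.1952, 0.065]
tool_rot: [0.999, -0.053, 0.002, 0.004]
ft_force: [-0.6, -9.3, 3.9]
grip_width: -0.0004
```

Request:
drive_tool(rows="0 0 -1 0 0;0 0 -1 0 0;0 0 -1 0 0;0 0 0 0 0")

```text
clock: 14.4
eef_pos: [0.5015, -0.1951, 0.0651]
tool_rot: [0.999, -0.054, 0.001, 0.007]
ft_force: [-2.4, -16.1, 3.1]
grip_width: 0.0002
```

The force rises and motion stops at the predicted place. I back off and check.

Request:
drive_tool(rows="0 0 6 0 0;0 0 20 0 0;0 0 30 0 0;0 0 40 0 0;0 0 10 -30 0;0 0 0 -40 0;0 0 0 -40 0;0 0 0 0 0;0 0 0 0 0")

```text
clock: 15.3
eef_pos: [0.4903, -0.2941, 0.1745]
tool_rot: [0.999, -0.052, 0.001, 0.0]
ft_force: [-1.2, 0.3, -1.1]
grip_width: 0.0001
```

```bash
python3 - <<'E'
from h import *
o,p,R=pose();print(p,o['clock'],o['ft_force'])
c=wcam(snap('wrist','w4'),p,R);s=snap('scene','scene3')
a=c['image'][:,:,::-1][0:250,180:380];b=s['image'][:,:,::-1][160:260,180:320]
a=cv2.resize(a,(400,500));b=cv2.resize(b,(400,286))
b=np.vstack([b,np.zeros((214,400,3),np.uint8)]);cv2.imwrite('pics/v4.png',np.hstack([a,b]))
E
```

```text
[ 0.49029648 -0.2941499   0.17447284] 15.3 [-1.17327486  0.27185098 -1.14349055]
```

View pics/v4.png

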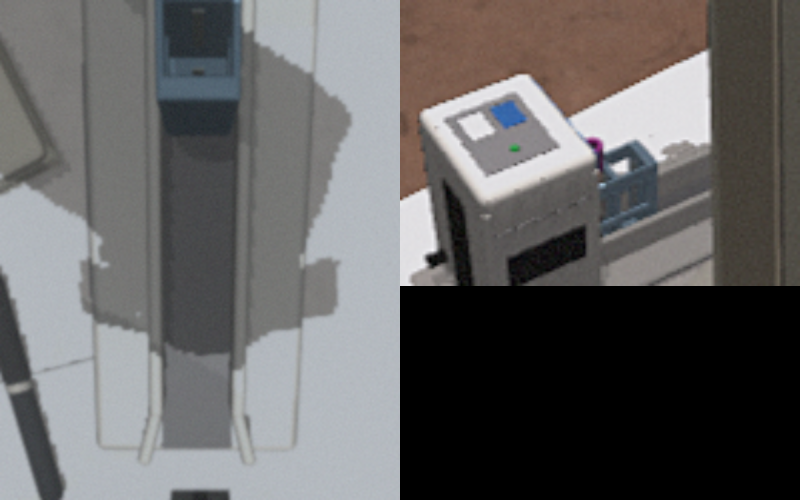

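```bash
python3 - <<'E'
from h import *
o,p,R=pose();c=wcam(np.load('pics/w4.npy',allow_pickle=True).item(),p,R)
d=np.array([.105,.9945,0])
f=lambda u,v,z:onplane(c,180+u/2,v/2,z)
A=f(198,100,.083);B=f(198,447,.012)
print(A,B,(A-B)@d, 'stop-based expected .146')
E
```

```text
[ 0.49910146 -0.18298336  0.083     ] [ 0.48406005 -0.32410429  0.012     ] 0.1419241126541144 stop-based expected .146
```

The picture estimate of the rack's rear is 142 mm from the base end, against 146 mm expected. The tunnel-front reference gives +2 mm, so the two disagree within measurement error. A second, slightly firmer push will settle it.

Request:
drive_tool(rows="0 0 0 45 0;0 0 0 45 0;0 0 0 20 0;0 0 -40 0 0;0 0 -40 0 0;0 0 -10 0 0;0 0 -4 0 0;0 0 -3 0 0;0 0 -2 0 0;0 0 -2 0 0;0 0 0 0 0")

```text
clock: 16.5
eef_pos: [0.5, -0.1951, 0.0633]
tool_rot: [0.999, -0.053, -0.0, 0.001]
ft_force: [-0.1, -4.0, -2.0]
grip_width: 0.0001
```

Request:
drive_tool(rows="0 0 -2 0 0;0 0 -2 0 0;0 0 -2 0 0;0 0 0 0 0;0 0 0 0 0")

```text
clock: 17.0
eef_pos: [0.5, -0.195, 0.0637]
tool_rot: [0.998, -0.055, -0.0, 0.007]
ft_force: [-3.9, -18.4, -3.5]
grip_width: -0.0002
```

It held rigid at 18 N with no movement, so the rack is at the stop. I retreat and hand in.

Request:
drive_tool(rows="0 0 8 0 0;0 0 20 0 0;0 0 30 0 0;0 0 40 0 0;0 0 10 -30 0;0 0 0 -40 0;0 0 0 -40 0;0 0 0 0 0;0 0 0 0 0")

```text
clock: 17.9
eef_pos: [0.4904, -0.2954, 0.1747]
tool_rot: [0.999, -0.052, 0.002, 0.0]
ft_force: [-0.2, -0.8, -0.9]
grip_width: -0.0
```

```bash
python3 - <<'E'
from h import *
o,p,R=pose();print(p,o['clock'],o['ft_force']); print(bot.job_done())
E
```

```text
[ 0.49036825 -0.2953818   0.17471565] 17.9 [-0.21312208 -0.78177503 -0.92783562]
the job is handed in; nothing more can be done
None
```

I pressed all four tubes home with the rack still about 40 mm outside the tunnel, then pushed the rack by its rear face into the tunnel until it stopped. I handed the job in at 17.9 s with the arm clear; no verdict is reported.

- **Tubes:** each was pressed to 7–7.6 N with the fingertips at z ≈ 109.5 mm, slightly into the rubber cushion below the 111 mm home height. In the picture afterwards the caps looked level.
- **Rack at the stop:** it travelled about 110 mm, close to the 112 mm I predicted. A second push at about 18 N moved it no further, although it slides at 2–4 N. The largest force I read was also about 18 N, against the 40 N limit.
- **Checks that disagreed:** measured from the base end, the rack's rear was 4 mm short of the expected place. Measured from the tunnel front, it was about 2 mm past it. Both are near my measuring error, so I relied on the push test.
- **Not checked:** I did not measure the other objects again at the end. I saw nothing touch them.

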